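# Close the lever caps and rack the parts tray

### The job

The two parts canisters on the aluminium tray still have their lever-armed screw caps undone: screw both caps clockwise right home first, then slide the tray along the bench, handle last, fully into the blue rack until it meets the rack's back stop. Keep the tray on the bench and do not disturb any of the other things standing about.

Things in the scene. Friction and masses are not known exactly. Their poses are not given: they have to be found in the camera images.
- tray: Loose aluminium tray, 100 wide (its x), 245 long (its y), rim 11 high, about 0.8 kg in all, two steel canisters (44 across) fixed upright on its centreline at y = +55 (front) and -20 mm (rear). Origin: underside, on the centreline; front edge y = +120, rear edge y = -125. It goes into the rack front (+y) first.
- tray_handle (a point): Top centre of the black upright handle block at the rear of the tray (tray x = 0, y = -115 mm): 16 mm across tray x, 18 mm along tray y, its top 58 mm above the bench.
- tray_front (a point): Middle of the tray's front edge (tray y = +120 mm), 6 mm above the bench.
- cap_front (a joint): Red captive cap of the front canister; vertical axis at tray (0, +55 mm). Disc 48 across, 52 to 68 mm above the bench; one radial lever 12 wide reaching 58 mm from the axis, at 54 to 66 mm height. 0 = screwed home on its stop, lever along tray +y; value = rad unscrewed, anticlockwise from above, up to 2.2. Needs 0.05 N m; stays where left.
- cap_rear (a joint): Yellow captive cap of the rear canister, vertical axis at tray (0, -20 mm); same sizes, heights and stiffness as the red one. 0 = screwed home on its stop, lever along tray -y (to the handle); value = rad unscrewed, anticlockwise from above, up to 2.2.
- cap_front_tip (a point): Top of the outer end of the red cap's lever, 58 mm from the cap's axis, 66 mm above the bench.
- cap_rear_tip (a point): Top of the outer end of the yellow cap's lever, 58 mm from the cap's axis, 66 mm above the bench.
- rack: Blue rack fixed to the bench: channel along its y, mouth at -y, open above, no floor (the tray slides on the bench). Origin on the bench where the tray's origin is when home, axes then alike. Walls y = -80 to +127 mm, 108 apart inside, 26 high, with lips 10 mm inwards at 20 to 24 mm height; guard rails at 58 to 68 mm height. Outer width 132.
- rack_mouth (a point): Middle of the rack's mouth between two dark posts (108 mm apart, 70 high), level with their tops, at rack y = -74 mm. A lever sticking out sideways catches on them. Before it, low guide wings (14 high) widen the way to about 147 mm at rack y = -125 (166 outside).
- rack_stop (a point): Middle of the top edge of the rack's back stop (40 mm high), whose face at rack y = +120 mm meets the tray's front edge.
- oil_bottle: Bystander: white bottle, 48 mm across, 145 mm high, standing beside the tray. Origin under its centre.
- wrench: Bystander: steel wrench lying flat, 160 mm long along its x, about 35 mm wide. Origin under its middle.
- socket: Bystander: dark steel impact socket standing up, 40 mm across, 70 mm high. Origin under its centre.
- bearing: Bystander: brass bearing ring lying flat, 52 mm across, 10 mm high. Origin under its centre.
- barrel: Bystander: steel pump cylinder block with brass face, 96 mm across, 85 mm high. Origin under its centre.
- gerotor: Bystander: steel ring lying flat, 80 mm across, 18 mm high. Origin under its centre.
- threadlocker: Bystander: red bottle with white cap, 34 mm across, 105 mm high. Origin under its centre.

How it is judged:
By the outcome, as a careful person would: the job done as asked, in the order asked, and still so for the second after the job is handed in, with the robot touching nothing.
It also fails if it takes over 72 s, if anything falls off the work surface, if the arm or the gripper's body presses on something with over 40 N, if the wrist force passes 120 N, or if a joint passes its speed limit or range.

### The arm

A 6-joint arm with a two-finger parallel gripper is mounted at the origin on the work surface. World frame = base frame: x ahead of the robot, y to its left, z up, the work surface at z = 0. Lengths are in m, angles in rad, forces in N, time in s.
With the tool pointing down it reaches from about 0.375 to 0.9 m from the base axis. Payload 3.1 kg.
Tool frame: the origin (TCP) lies at the very end of the fingers, on their centre line; the grasp point (between the pads) lies 19 mm behind it; z points along the fingers, y is the line along which they close (so a half turn about z gives the same grasp; the last joint's range is limited). The gripper opens to 85 mm and grips with 20 to 120 N. Pads are 22 mm wide; open, the fingers measure 114 mm over their backs; the gripper's body (76 mm by 85 mm) begins 54 mm behind the grasp point. The pads swing forward as they close: fully open they stand 13 mm farther back than shut.
Start: joints at [1.165, 0.527, 1.433, -0, 1.181, -0.178], TCP at [0.141, 0.609, 0.231] pointing down, gripper open.
Joint ranges: [-3.08, 3.08], [-0.75, 2.2], [0.22, 2.44], [-1.43, 4.57], [0, 2.65], [-2.85, 2.85]. Speed limits (rad/s): [2.79, 2.79, 3.14, 3.14, 3.14, 3.14].

### API

Orientations are given as a unit quaternion [x, y, z, w].
In Python, from station import telemetry, snapshot, ticket gives the robot as it stands.
- The arm moves only by the tool move_arm, never from a script. Its argument "commands" is text: rows parted by semicolons, each of 7 numbers parted by spaces: the shift along the tool's x, y, z in mm, then the turn, a rotation vector about the tool's x, y, z in degrees, then the opening, from -1 (shut) to 1 (fully open). A call has exactly 5 rows; each row is the pose to reach, as a shift and turn from the pose commanded when the call began, along the tool's axes at that moment; what a row does not reach only later rows make up. A row lasts 1/8 s, in which the tool goes at most 62.5 mm and 10.7 degrees, less where a joint would pass 70% of its speed; a pose out of reach is approached as far as the arm can. A call with a gripper value outside its range is refused whole. The fingers move at their own pace and stop on an object; "grip_force" is the grip in N (left out, the last holds). Time passes only in rows, so rows that repeat a pose let the fingers close, or fill a call up. It gives the time, the measured TCP pose, the force, the opening and the grip force at its end, in the units of the state.
- telemetry.sense(): the state, without advancing time (a new reading comes with each control period).
- snapshot(name): name is "scene" or "top" or "wrist"; returns a dict with "image" (420x560x3 uint8, red, green, blue), "fx", "fy", "cx", "cy" (pixels), "pose" (4x4, takes a point from camera to world coordinates). Camera axes: x right, y down, z forward; pixel columns grow to the right and rows downward; lengths in m; the calibration is good to about 2 mm. A picture is of the moment at which its call begins. There is no depth.
- ticket.sign_off(): hands the job in; it is judged then, once.
The state is a dict: "t": time; "q": joint angles; "qd": joint speeds; "tau": joint torques, N m; "tcp_pos": TCP position; "tool_rot": TCP orientation; "force": force on the tool from outside, world axes, zero at the start; "ft_torque": the same for the moment, N m; "finger_gap": opening from 0.0 (shut) to 1.0 (fully open); "gripper_force": force on a finger pad.
Only numpy, scipy, OpenCV 4.12 (cv2) and the standard library are available. Lean on these libraries where they do the work, as an engineer would, in place of code of your own. Each camera call takes 0.05 s, during which the arm holds its last target. There are 200 camera calls.

## Working session

There is one attempt and no reset: what is moved stays moved. The work goes in short steps, Python scripts to look and compute and a tool call to move; the robot and the scene stay as the last step left them, time stands still between calls to the robot, and variables do not carry over. Pictures are saved under pics/ and viewed, at most 10 in all, crops included, and the job is handed in when it is done.

Besides the shell and the picture viewer there is one more tool, called after ">>>" as name(argument=value, ...) on one line, values as JSON. move_arm: Moves the arm, as the interface text tells. Its arguments: {"type":"object","properties":{"commands":{"type":"string"},"grip_force":{"type":"number"}},"required":["commands"]}

```bash
mkdir -p pics; ls
cat > h.py <<'E'
import numpy as np, cv2
from station import telemetry, snapshot, ticket
from scipy.spatial.transform import Rotation as R
def snap(n,f=None):
    s=snapshot(n)
    if f: cv2.imwrite('pics/'+f,cv2.cvtColor(s['image'],cv2.COLOR_RGB2BGR))
    return s
def ray(s,u,v,z):
    P=np.array(s['pose']); d=P[:3,:3]@np.array([(u-s['cx'])/s['fx'],(v-s['cy'])/s['fy'],1.])
    o=P[:3,3]; return (o+d*(z-o[2])/d[2])
E
python3 - <<'E'
from h import *
for n in('top','scene'):
    s=snap(n,n+'1.png'); print(np.round(s['pose'],3).tolist(),s['fx'],s['cx'])
    np.save(n+'.npy',s,allow_pickle=True)
t=telemetry.sense(); print(t)
E
```

```text
pics
[[-0.022, -0.997, 0.073, 0.5], [-1.0, 0.021, -0.01, -0.003], [0.008, -0.073, -0.997, 0.948], [0.0, 0.0, 0.0, 1.0]] 392.78511382059764 280.2707889224072
[[-0.742, 0.479, -0.469, 1.049], [0.67, 0.51, -0.539, 0.56], [-0.019, -0.714, -0.7, 0.836], [0.0, 0.0, 0.0, 1.0]] 380.8377189423637 282.8078513210716
{'t': 0.1, 'q': array([ 1.16449466e+00,  5.28423032e-01,  1.43376174e+00,  2.46565820e-05,
        1.18140546e+00, -1.78512136e-01]), 'qd': array([ 0.00165545, -0.00095797, -0.00339426,  0.00117288,  0.00097569,
       -0.00077515]), 'tau': array([-2.79069791e-04, -4.43307388e+01, -1.78586340e+01, -3.08193439e-04,
        3.85303079e-03, -1.15512600e-05]), 'tcp_pos': array([0.14085605, 0.60826556, 0.23040481]), 'tool_rot': array([ 1.13653290e-01,  9.93519971e-01, -9.53107933e-04, -2.98825818e-04]), 'force': array([-1.14904065, -0.64008077,  0.15721436]), 'ft_torque': array([0.026378  , 0.02717318, 0.04156918]), 'gripper_force': 0.0, 'finger_gap': 1.0012293498491953}
```

View pics/top1.png

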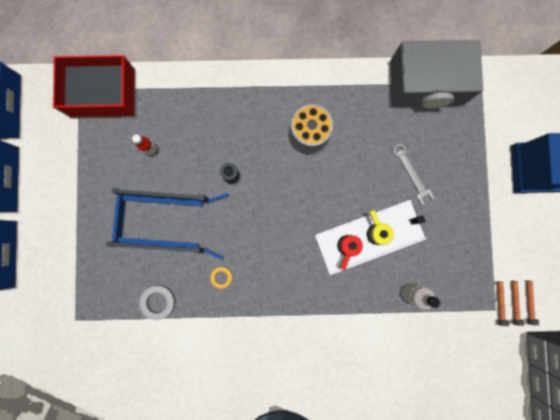

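View pics/scene1.png

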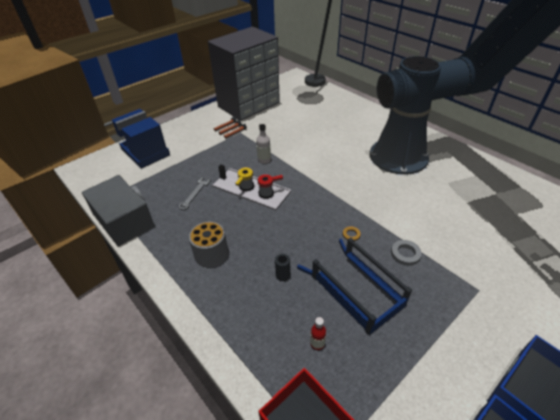

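The top view shows the white tray at about (370,237), with its handle at (417,220). The red cap is at (350,245) with its lever toward (345,267), and the yellow cap is at (382,233) with its lever toward (374,213). The blue rack spans x 112–205 and y 190–250, with its mouth to the right (-y). The bearing sits at (221,278) and the socket at (230,172), both close to the mouth.

```bash
cat >> h.py <<'E'
def blobs(s,lo,hi,roi,amin=15):
    hsv=cv2.cvtColor(s['image'],cv2.COLOR_RGB2HSV); m=cv2.inRange(hsv,np.array(lo),np.array(hi))
    k=np.zeros_like(m); x0,x1,y0,y1=roi; k[y0:y1,x0:x1]=255; m&=k
    cs,_=cv2.findContours(m,cv2.RETR_EXTERNAL,cv2.CHAIN_APPROX_NONE)
    return m,sorted([c for c in cs if cv2.contourArea(c)>amin],key=cv2.contourArea)[::-1]
def tri(sa,pa,sb,pb):
    out=[]
    for s,(u,v) in((sa,pa),(sb,pb)):
        P=np.array(s['pose']);d=P[:3,:3]@np.array([(u-s['cx'])/s['fx'],(v-s['cy'])/s['fy'],1.]);out.append((P[:3,3],d/np.linalg.norm(d)))
    A=sum(np.eye(3)-np.outer(d,d) for o,d in out);b=sum((np.eye(3)-np.outer(d,d))@o for o,d in out)
    return np.linalg.solve(A,b)
E
python3 - <<'E'
from h import *
s=np.load('top.npy',allow_pickle=True).item()
def show(name,z,lo,hi,roi):
    m,c=blobs(s,lo,hi,roi)
    for q in c[:3]:
        r=cv2.minAreaRect(q); b=cv2.boxPoints(r)
        print(name,cv2.contourArea(q),'rect world',[np.round(ray(s,*p,z)[:2]*1000).tolist() for p in b],'ctr',np.round(ray(s,*r[0],z)[:2]*1000))
    return m,c
show('tray',.011,(0,0,170),(180,40,255),(300,440,190,285))
show('red',.067,(0,150,90),(8,255,255),(300,400,200,280))
show('yel',.067,(20,130,90),(35,255,255),(340,420,190,260))
show('rack',.026,(100,120,40),(125,255,255),(100,240,180,265))
show('bearing',.01,(10,120,80),(25,255,255),(200,240,260,300))
show('handle',.058,(0,0,0),(180,255,45),(400,435,205,235))
show('sock',.07,(0,0,0),(180,255,60),(215,245,155,190))
im=s['image'][180:300,90:450];a=cv2.resize(im[:,:160],None,fx=5,fy=5,interpolation=2);b=cv2.resize(im[:,200:],None,fx=5,fy=5,interpolation=2)
cv2.imwrite('pics/a.png',a[:,:,::-1]);cv2.imwrite('pics/b.png',b[:,:,::-1])
E
```

```text
tray 2914.0 rect world [[510.0, -91.0], [591.0, -326.0], [493.0, -358.0], [412.0, -125.0]] ctr [ 501. -225.]
tray 52.0 rect world [[604.0, -339.0], [620.0, -367.0], [597.0, -380.0], [581.0, -352.0]] ctr [ 600. -360.]
red 362.0 rect world [[504.0, -147.0], [503.0, -192.0], [430.0, -189.0], [431.0, -144.0]] ctr [ 467. -168.]
yel 383.5 rect world [[559.0, -214.0], [560.0, -262.0], [487.0, -262.0], [485.0, -215.0]] ctr [ 523. -238.]
rack 1037.0 rect world [[502.0, 382.0], [617.0, 375.0], [598.0, 171.0], [483.0, 180.0]] ctr [549. 277.]
rack 46.5 rect world [[477.0, 172.0], [485.0, 168.0], [464.0, 124.0], [456.0, 127.0]] ctr [470. 148.]
rack 45.5 rect world [[598.0, 161.0], [612.0, 113.0], [605.0, 111.0], [591.0, 159.0]] ctr [601. 136.]
bearing 331.5 rect world [[438.0, 154.0], [437.0, 107.0], [388.0, 108.0], [389.0, 155.0]] ctr [413. 131.]
handle 36.0 rect world [[540.0, -308.0], [545.0, -334.0], [535.0, -337.0], [529.0, -310.0]] ctr [ 537. -322.]
sock 54.0 rect world [[665.0, 113.0], [665.0, 95.0], [647.0, 95.0], [647.0, 113.0]] ctr [656. 104.]
sock 43.0 rect world [[636.0, 109.0], [652.0, 82.0], [639.0, 74.0], [623.0, 101.0]] ctr [637.  92.]
```

View pics/a.png

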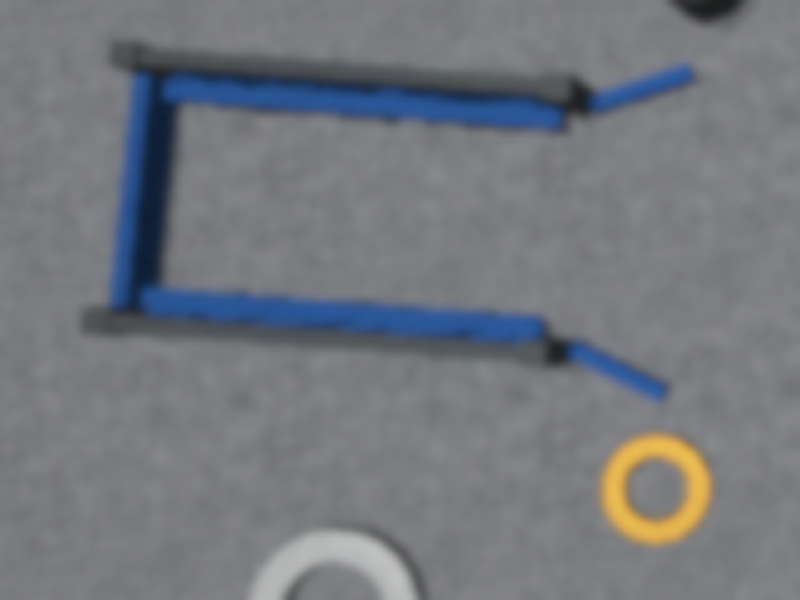

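View pics/b.png

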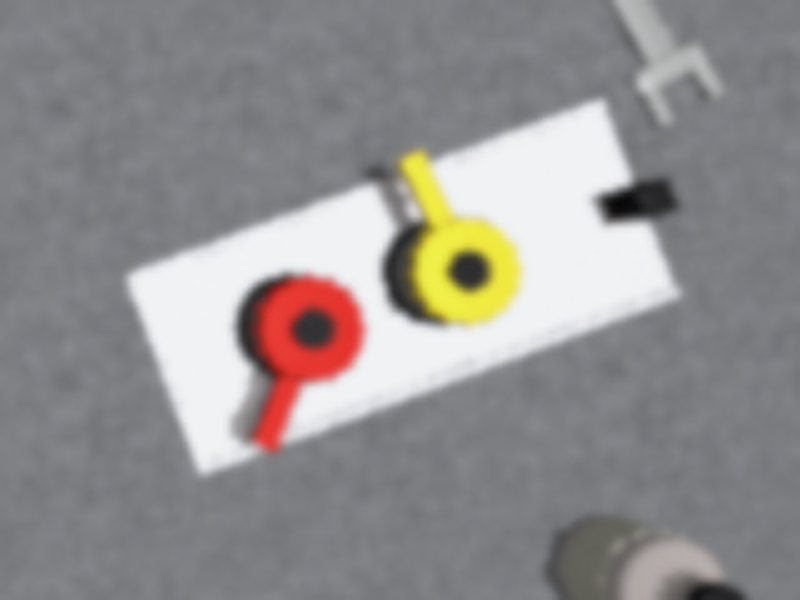

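Crop a shows the rack. Its rails run from (125,45) to (575,85) and from (90,320) to (555,350) in crop pixels, and the stop is at the left. Crop b shows tray corners at (127,272), (604,98), (680,295) and (203,473). The red hub is at (312,328) with its lever tip at (265,445), and the yellow hub is at (469,271) with its tip at (413,155).

Run:
```python
from h import *
s=np.load('top.npy',allow_pickle=True).item()
B=lambda u,v,z: ray(s,290+(u+.5)/5-.5,180+(v+.5)/5-.5,z)[:2]*1000
A=lambda u,v,z: ray(s,90+(u+.5)/5-.5,180+(v+.5)/5-.5,z)[:2]*1000
ang=lambda d: np.degrees(np.arctan2(d[1],d[0]))
fl,rl,rr,fr=[B(*p,.011) for p in((127,272),(604,98),(680,295),(203,473))]
d=(fl+fr-rl-rr);d/=np.linalg.norm(d); o=(fl+fr+rl+rr)/4+2.5*d
print('tray',o,ang(d)-90,'len',np.linalg.norm(fl+fr-rl-rr)/2,'w',np.linalg.norm(fl-fr))
print('caps by tray',o+55*d,o-20*d,'handle',o-115*d)
for n,h,t,f in(('red',(312,328),(265,445),d),('yel',(469,271),(413,155),-d)):
    H=B(*h,.068);T=B(*t,.066);print(n,H,T,np.linalg.norm(T-H),'unscrewed',(ang(T-H)-ang(f))%360)
print('hub axis yaw',ang(B(312,328,.068)-B(469,271,.068))-90)
m,c=blobs(s,(0,0,0),(180,255,60),(405,435,205,235));print('handle dark',B(655,193,.058))
# rack: rails tops outer edges z=.068
L=[A(118,40,.068),A(575,76,.068)];Rr=[A(85,332,.068),A(555,363,.068)]
print('rails',L,Rr,ang(L[0]-L[1])-90,ang(Rr[0]-Rr[1])-90,'width')
S=[A(130,75,.04),A(112,308,.04)];print('stop outer top',S,ang(S[0]-S[1]))
S=[A(157,75,.04),A(140,290,.04)];print('stop inner top?',S)
for p in((585,95),(562,350)):print('post',A(*p,.070))
for p in((690,72),(662,392)):print('wing',A(*p,.014))
print('bottle base',B(590,560,0.0),'top',B(700,590,.145))
```

```text
tray [ 501.14936504 -223.9756272 ] 18.802436025563708 len 244.22707859934246 w 101.35061504506011
caps by tray [ 483.42253816 -171.91067153] [ 507.59548391 -242.90833835] handle [ 538.21454853 -332.83871632]
red [ 483.02984646 -170.62781512] [ 431.48514127 -148.17341932] 56.22327385828192 unscrewed 47.65820045259261
yel [ 506.91517277 -242.01564183] [ 559.70683508 -219.39369249] 57.434416525600696 unscrewed 94.39335896941178
hub axis yaw 18.49949014481217
handle dark [ 540.55237694 -331.01571733]
rails [array([623.88656104, 362.40665956]), array([603.28141665, 157.41023447])] [array([493.36661287, 375.86325468]), array([474.99395705, 167.32276967])] -5.739787096526172 -5.034824263999781 width
stop outer top [array([611.37076054, 368.35504021]), array([503.86510049, 375.68150687])] -3.898655749397325
stop inner top? [array([611.10791922, 355.88826212]), array([511.8355886 , 362.93288035])]
post [594.38061739 152.63550031]
post [480.72943901 163.78895587]
wing [610.377863   112.40010379]
wing [458.70479175 127.46424076]
bottle base [ 368.31509567 -312.74215031] top [ 375.45385168 -309.49304168]
```

```bash
cat >> h.py <<'E'
def to(x,y,z,th):
    """shift (tool mm) and turn (deg about tool z) to world mm target with tool y at angle th deg"""
    t=telemetry.sense(); r=R.from_quat(t['tool_rot']); 
    d=r.inv().apply(np.array([x,y,z])-t['tcp_pos']*1000); y0=r.apply([0,1,0]); a=np.degrees(np.arctan2(y0[1],y0[0]))
    print('shift',np.round(d,1),'len',round(np.linalg.norm(d)),'turn',round((a-th+180)%360-180,1),'| at',np.round(t['tcp_pos']*1000,1),'th',round(a,1),'q6',round(np.degrees(t['q'][5])),'t',t['t'])
E
python3 -c "
from h import *
to(350,500,220,76.9);to(470,320,200,76.9);to(490,80,180,76.9);to(483,-171,150,66.5)"
```

```text
shift [-228.2  -58.2   10.4] len 236 turn 0.0 | at [140.9 608.3 230.4] th 76.9 q6 -10 t 0.1
shift [-385.8 -206.4   30.7] len 439 turn 0.0 | at [140.9 608.3 230.4] th 76.9 q6 -10 t 0.1
shift [-459.4 -435.7   51.1] len 635 turn 0.0 | at [140.9 608.3 230.4] th 76.9 q6 -10 t 0.1
shift [-509.3 -681.7   81.6] len 855 turn 10.4 | at [140.9 608.3 230.4] th 76.9 q6 -10 t 0.1
```

>>> move_arm(commands="-57 -14 3 0 0 0 0.45; -114 -29 6 0 0 0 0.45; -171 -44 8 0 0 0 0.45; -228 -58 10 0 0 0 0.45; -268 -95 15 0 0 0 0.45", grip_force=40)

```text
t: 0.72
tcp_pos: [0.3838, 0.4554, 0.216]
tool_rot: [0.114, 0.993, 0.001, 0.001]
force: [0.7, 0.8, -0.1]
finger_gap: 0.725
gripper_force: 0.0
```

>>> move_arm(commands="-39 -37 5 0 0 0 0.45; -78 -74 10 0 0 0 0.45; -118 -111 15 0 0 0 0.45; -135 -168 20 0 0 0 0.45; -154 -226 25 0 0 0 0.45")

```text
t: 1.35
tcp_pos: [0.4798, 0.199, 0.1907]
tool_rot: [0.113, 0.994, -0.0, -0.0]
force: [2.3, -0.3, -1.1]
finger_gap: 0.727
gripper_force: 0.0
```

>>> move_arm(commands="-18 -57 5 0 0 2 0.45; -36 -115 8 0 0 4 0.45; -50 -173 12 0 0 6 0.45; -62 -231 17 0 0 8 0.45; -74 -290 22 0 0 10.4 0.45")

```text
t: 1.98
tcp_pos: [0.486, -0.1002, 0.169]
tool_rot: [0.204, 0.979, 0.0, -0.0]
force: [1.5, 1.2, 0.2]
finger_gap: 0.723
gripper_force: 0.0
```

```bash
python3 -c "
from h import *
to(483,-171,100,66.5)"
```

```text
shift [-25.5 -66.1  69. ] len 99 turn -0.0 | at [ 486.  -100.2  169. ] th 66.5 q6 -91 t 1.975
```

>>> move_arm(commands="-12 -33 20 0 0 0 0.45; -25 -66 40 0 0 0 0.45; -25 -66 69 0 0 0 0.45; -25 -66 69 0 0 0 0.45; -25 -66 69 0 0 0 0.45")

```text
t: 2.6
tcp_pos: [0.4831, -0.1686, 0.1007]
tool_rot: [0.203, 0.979, 0.0, 0.0]
force: [0.4, -0.5, -0.2]
finger_gap: 0.724
gripper_force: 0.0
```

```bash
python3 -c "
from h import *
s=snap('wrist','w1.png');print(np.round(s['pose'],3).tolist(),s['fx'],s['cx'],s['cy'])
to(483,-171,41,66.5)"
```

```text
[[0.397, 0.876, 0.275, 0.413], [0.918, -0.379, -0.117, -0.138], [0.001, 0.299, -0.954, 0.243], [0.0, 0.0, 0.0, 1.0]] 323.07834617641805 280.51761851118215 209.139490379681
shift [-0.4 -2.3 60.2] len 60 turn 0.1 | at [ 483.5 -168.7  101.2] th 66.6 q6 -98 t 2.65
```

View pics/w1.png

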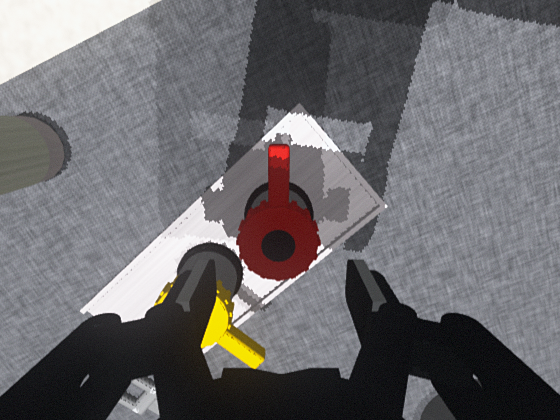

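Wrist view: the red hub is at (279,245), with its lever pointing up to (279,148). The fingers straddle it symmetrically, tips at about (212,262) and (352,262).

```bash
python3 -c "
from h import *
s=snapshot('wrist');print(ray(s,279,245,.068),ray(s,279,148,.066))"
```

```text
[ 0.48345459 -0.16940852  0.068     ] [ 0.43171672 -0.14699767  0.066     ]
```

>>> move_arm(commands="-1 -2 20 0 0 0 0.45; -1 -2 40 0 0 0 0.45; -1 -2 60 0 0 0 0.45; -1 -2 60 0 0 0 -0.2; -1 -2 60 0 0 0 -0.2", grip_force=30)

```text
t: 3.32
tcp_pos: [0.4829, -0.1704, 0.0407]
tool_rot: [0.203, 0.979, 0.0, -0.0]
force: [-0.6, 1.0, -6.4]
finger_gap: 0.549
gripper_force: 31.8
```

>>> move_arm(commands="0 0 0 0 0 8 -0.2; 0 0 0 0 0 17 -0.2; 0 0 0 0 0 26 -0.2; 0 0 0 0 0 35 -0.2; 0 0 0 0 0 43 -0.2")

```text
t: 3.95
tcp_pos: [0.4829, -0.1706, 0.0408]
tool_rot: [0.55, 0.835, 0.0, -0.0]
force: [0.1, 1.5, -7.2]
finger_gap: 0.547
gripper_force: 31.8
```

>>> move_arm(commands="0 0 0 0 0 3 -0.2; 0 0 0 0 0 6 -0.2; 0 0 0 0 0 9 -0.2; 0 0 0 0 0 11 -0.2; 0 0 0 0 0 11 -0.2")

```text
t: 4.58
tcp_pos: [0.4834, -0.1713, 0.0406]
tool_rot: [0.625, 0.78, -0.0, 0.0]
force: [-0.0, -0.7, -6.6]
finger_gap: 0.546
gripper_force: 31.8
```

```bash
python3 -c "
from h import *
print(telemetry.sense()['ft_torque'])
s=snap('top','t2.png');im=cv2.resize(s['image'][180:300,290:450],None,fx=5,fy=5,interpolation=2);cv2.imwrite('pics/t2c.png',im[:,:,::-1])
to(483,-171,41,66.5)"
```

```text
[-0.05729556 -0.11966228  0.10078091]
shift [ 0.4 -0.3 -0.4] len 1 turn -53.9 | at [ 483.4 -171.3   40.6] th 12.6 q6 -45 t 4.625
```

>>> move_arm(commands="0 0 0 0 0 0 0.45; 0 0 0 0 0 0 0.45; 0 0 -35 0 0 0 0.45; 0 0 -80 0 0 0 0.45; 0 0 -100 0 0 0 0.45")

```text
t: 5.25
tcp_pos: [0.4841, -0.1717, 0.143]
tool_rot: [0.626, 0.78, 0.0, 0.002]
force: [0.5, -0.9, -0.4]
finger_gap: 0.726
gripper_force: 0.0
```

>>> move_arm(commands="-30 0 0 0 0 -10 0.45; -60 0 0 0 0 -20 0.45; -90 0 0 0 0 -30 0.45; -90 0 0 0 0 -40 0.45; -90 0 0 0 0 -50 0.45")

```text
t: 5.88
tcp_pos: [0.5025, -0.2595, 0.1406]
tool_rot: [0.235, 0.972, 0.0, 0.0]
force: [-0.2, -0.7, 0.6]
finger_gap: 0.724
gripper_force: 0.0
```

```bash
python3 -c "
from h import *
to(507,-242,41,83)
s=snap('top');im=cv2.resize(s['image'][180:300,290:450],None,fx=5,fy=5,interpolation=2)
w=snap('wrist');cv2.imwrite('pics/c3.png',np.hstack([cv2.resize(im,(400,300)),cv2.resize(w['image'],(400,300))])[:,:,::-1])
np.save('top3.npy',s,allow_pickle=True);np.save('w3.npy',w,allow_pickle=True)"
```

```text
shift [ 4.  17.6 99.6] len 101 turn -20.2 | at [ 502.5 -259.5  140.6] th 62.8 q6 -101 t 5.875
```

View pics/c3.png

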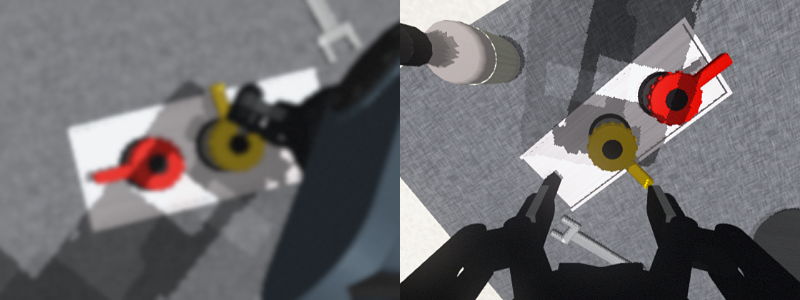

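In the combined picture the red lever now lies along the tray axis, pointing forward. In wrist-camera pixels the yellow hub is at (297,209) with its lever tip at (350,257). The red hub is at (386,139) with its tip at (460,84).

```bash
python3 -c "
from h import *
s=np.load('w3.npy',allow_pickle=True).item()
g=lambda u,v,z:ray(s,u,v,z)[:2]*1000
ang=lambda d: round(float(np.degrees(np.arctan2(d[1],d[0]))),1)
Y=g(297,209,.068);Q=g(386,139,.068);print(Y,Q,'axis',ang(Q-Y),'yel lever',ang(g(350,257,.066)-Y),'red lever',ang(g(460,84,.066)-Q))
to(*Y,100,80);to(*Y,41,80)"
```

```text
[ 499.07698132 -244.38127013] [ 482.35218124 -171.51438728] axis 102.9 yel lever 19.6 red lever 100.7
shift [ 9.8 11.5 40.6] len 43 turn -17.5 | at [ 502.5 -259.1  140.6] th 62.5 q6 -101 t 5.975
shift [ 9.8 11.5 99.6] len 101 turn -17.5 | at [ 502.5 -259.1  140.6] th 62.5 q6 -101 t 5.975
```

>>> move_arm(commands="5 6 20 0 0 -9 0.45; 10 12 40 0 0 -17.5 0.45; 10 12 65 0 0 -17.5 0.45; 10 12 99 0 0 -17.5 0.45; 10 12 99 0 0 -17.5 0.45")

```text
t: 6.6
tcp_pos: [0.4977, -0.2424, 0.0396]
tool_rot: [0.088, 0.996, 0.001, -0.002]
force: [0.4, -0.3, 0.9]
finger_gap: 0.722
gripper_force: 0.0
```

>>> move_arm(commands="0 0 0 0 0 0 -0.2; 0 0 0 0 0 0 -0.2; 0 0 0 0 0 6 -0.2; 0 0 0 0 0 14 -0.2; 0 0 0 0 0 23 -0.2")

```text
t: 7.22
tcp_pos: [0.4998, -0.2442, 0.0423]
tool_rot: [0.286, 0.958, -0.0, 0.001]
force: [0.2, -0.6, -3.2]
finger_gap: 0.552
gripper_force: 32.2
```

>>> move_arm(commands="0 0 0 0 0 9 -0.2; 0 0 0 0 0 18 -0.2; 0 0 0 0 0 27 -0.2; 0 0 0 0 0 36 -0.2; 0 0 0 0 0 45 -0.2")

```text
t: 7.85
tcp_pos: [0.4998, -0.2441, 0.0423]
tool_rot: [0.631, 0.776, -0.0, 0.001]
force: [-0.2, -0.6, -3.2]
finger_gap: 0.548
gripper_force: 32.2
```

>>> move_arm(commands="0 0 0 0 0 9 -0.2; 0 0 0 0 0 17 -0.2; 0 0 0 0 0 24 -0.2; 0 0 0 0 0 30 -0.2; 0 0 0 0 0 34 -0.2")

```text
t: 8.48
tcp_pos: [0.4993, -0.2438, 0.0423]
tool_rot: [0.829, 0.559, -0.0, 0.0]
force: [-1.4, -0.6, -2.8]
finger_gap: 0.548
gripper_force: 32.3
```

>>> move_arm(commands="0 0 0 0 0 0 -0.2; 0 0 0 0 0 0 0.45; 0 0 0 0 0 0 0.45; 0 0 -40 0 0 0 0.45; 0 0 -100 0 0 0 0.45")

```text
t: 9.1
tcp_pos: [0.4984, -0.243, 0.1409]
tool_rot: [0.829, 0.56, -0.001, -0.002]
force: [0.6, -0.5, 0.3]
finger_gap: 0.724
gripper_force: 0.0
```

```bash
python3 -c "
from h import *
to(499,-244,100,80)
w=snap('wrist','w4.png')
np.save('w4.npy',w,allow_pickle=True)"
```

```text
shift [-0.7  1.1 40.9] len 41 turn -102.0 | at [ 498.4 -243.   140.9] th -22.0 q6 -16 t 9.1
```

View pics/w4.png

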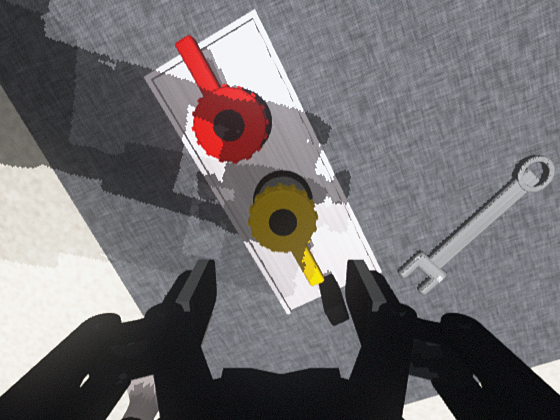

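Wrist view: both levers lie on the tray centreline. The red hub is at (229,126) with its tip at (184,42). The yellow hub is at (283,222) with its tip at (316,284), pointing at the black handle at (333,300).

```bash
python3 -c "
from h import *
s=np.load('w4.npy',allow_pickle=True).item()
g=lambda u,v,z:ray(s,u,v,z)[:2]*1000
ang=lambda d: round(float(np.degrees(np.arctan2(d[1],d[0]))),1)
Y=g(283,222,.068);Q=g(229,126,.068);d=(Q-Y)/np.linalg.norm(Q-Y);print(Y,Q,'axis',ang(d),'yel lever',ang(g(316,284,.066)-Y)+180,'red lever',ang(g(184,42,.066)-Q))
fl,fr=g(146,77,.011),g(255,11,.011);rl=g(289,314,.011);print('tray edges',ang(fr-fl)+90,ang(fl-rl))
H=Y-95*d;print('handle',H,'seen',g(333,300,.058));th=ang(d)-90
to(*H,110,th);to(*H,24,th)"
```

```text
[ 499.23210562 -243.65818313] [ 491.21153545 -169.51572109] axis 96.2 yel lever 94.6 red lever 95.3
tray edges 95.8 95.9
handle [ 509.44938916 -338.10714881] seen [ 510.54984795 -323.26168675]
shift [-82.9  39.9  40.3] len 100 turn -28.1 | at [ 502.9 -246.   149.5] th -21.9 q6 -16 t 9.15
shift [-82.6  38.9 126.3] len 156 turn -28.1 | at [ 502.9 -246.   149.5] th -21.9 q6 -16 t 9.15
```

>>> move_arm(commands="-28 15 0 0 0 -9 0.1; -56 30 0 0 0 -18 0.1; -83 44 0 0 0 -28 0.1; -83 44 30 0 0 -28 0.1; -83 44 40 0 0 -28 0.1")

```text
t: 9.78
tcp_pos: [0.5081, -0.3366, 0.0998]
tool_rot: [0.669, 0.743, 0.0, -0.001]
force: [-0.4, 0.7, -0.2]
finger_gap: 0.55
gripper_force: 0.0
```

>>> move_arm(commands="0 0 0 0 0 0 0.1; 0 0 0 0 0 0 0.1; 0 0 0 0 0 0 0.1; 0 0 0 0 0 0 0.1; 0 0 0 0 0 0 0.1")

```text
t: 10.4
tcp_pos: [0.5092, -0.3372, 0.1017]
tool_rot: [0.669, 0.743, -0.0, 0.0]
force: [-0.4, -0.2, 0.0]
finger_gap: 0.551
gripper_force: 0.0
```

```bash
python3 -c "
from h import *
w=snap('wrist','w5.png');np.save('w5.npy',w,allow_pickle=True)
to(509.4,-337.5,24,6)"
```

```text
shift [-0.3  0.1 77.6] len 78 turn 0.1 | at [ 509.2 -337.2  101.6] th 6.1 q6 -50 t 10.45
```

View pics/w5.png

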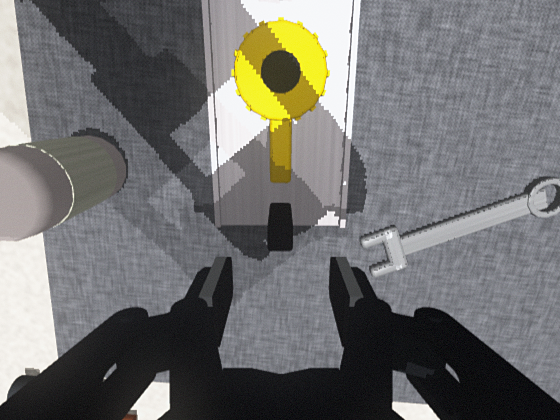

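Wrist view: the handle spans u 268–292 and v 203–250, centred between the fingers (tips at u 226 and 338). The yellow lever points straight at it, so it's home. The oil bottle is clear at the left.

```bash
python3 -c "
from h import *
s=np.load('w5.npy',allow_pickle=True).item()
g=lambda u,v,z:np.round(ray(s,u,v,z)*1000,1)
print('cam',s['pose'][:3,3],'hub',g(280,72,.068),'handle v250',g(280,250,.058),'v230',g(280,230,.058),'rear edge corners',g(219,227,.011),g(346,229,.011))"
```

```text
cam [ 0.50066848 -0.26101474  0.24410476] hub [ 498.7 -243.7   68. ] handle v250 [ 509.5 -345.6   58. ] v230 [ 508.1 -332.3   58. ] rear edge corners [ 463.1 -352.8   11. ] [ 560.5 -344.    11. ]
```

>>> move_arm(commands="0 0 26 0 0 0 0.1; 0 0 52 0 0 0 0.1; 0 0 77 0 0 0 0.1; 0 0 77 0 0 0 0.1; 0 0 77 0 0 0 -1", grip_force=40)

```text
t: 11.08
tcp_pos: [0.5095, -0.3376, 0.025]
tool_rot: [0.669, 0.743, -0.0, 0.001]
force: [-0.1, 0.5, -0.3]
finger_gap: 0.352
gripper_force: 0.0
```

>>> move_arm(commands="0 0 0 0 0 0 -1; 0 0 0 0 0 0 -1; 0 0 0 0 0 0 -1; 0 0 0 0 0 0 -1; 0 0 0 0 0 0 -1")

```text
t: 11.7
tcp_pos: [0.5097, -0.3379, 0.0256]
tool_rot: [0.669, 0.743, -0.0, 0.001]
force: [-0.8, -0.5, 5.5]
finger_gap: 0.181
gripper_force: 40.8
```

```bash
python3 -c "
from h import *
e=np.array([.094,.9956]);o=np.array([546.5,242.5])
for y in(-320,-115): to(*(o+(y)*e),24,-5.4)"
```

```text
shift [259.6  34.3   1.2] len 262 turn 11.5 | at [ 509.7 -337.9   25.6] th 6.1 q6 -50 t 11.7
shift [460.5  75.    0.9] len 467 turn 11.5 | at [ 509.7 -337.9   25.6] th 6.1 q6 -50 t 11.7
```

>>> move_arm(commands="15 2 0 0 0 1 -1; 35 4 0 0 0 2.5 -1; 55 6 0 0 0 4 -1; 75 8 0 0 0 5.5 -1; 95 10 0 0 0 7 -1")

```text
t: 12.32
tcp_pos: [0.5106, -0.2442, 0.0257]
tool_rot: [0.713, 0.702, -0.001, 0.003]
force: [-1.1, -7.3, 4.3]
finger_gap: 0.183
gripper_force: 40.6
```

>>> move_arm(commands="24 0 0 0 0 1.5 -1; 48 -1 0 0 0 3 -1; 72 -1 0 0 0 4 -1; 98 -1 0 0 0 4.3 -1; 105 -1 0 0 0 4.4 -1")

```text
t: 12.95
tcp_pos: [0.5115, -0.1376, 0.0256]
tool_rot: [0.738, 0.674, 0.0, 0.003]
force: [-0.7, -8.1, 4.6]
finger_gap: 0.18
gripper_force: 40.8
```

>>> move_arm(commands="0 0 0 0 0 0 -1; 0 0 0 0 0 0 -1; 0 0 0 0 0 0 -1; 0 0 0 0 0 0 -1; 0 0 0 0 0 0 -1")

```text
t: 13.58
tcp_pos: [0.5114, -0.137, 0.0256]
tool_rot: [0.739, 0.674, 0.001, 0.002]
force: [2.0, 0.8, 6.8]
finger_gap: 0.182
gripper_force: 41.1
```

```bash
python3 -c "
from h import *
to(510.8,-135.8,25,-5.4);to(535.7,128,25,-5.4)
s=snap('top');np.save('top6.npy',s,allow_pickle=True)
im=cv2.resize(s['image'][165:285,160:400],None,fx=10/3,fy=10/3,interpolation=2);cv2.imwrite('pics/t6.png',im[:,:,::-1])"
```

```text
shift [ 1.1 -0.7  0.6] len 1 turn 0.1 | at [ 511.4 -137.    25.6] th -5.3 q6 -22 t 13.575
shift [266.1  -0.3   0.3] len 266 turn 0.1 | at [ 511.4 -137.    25.6] th -5.3 q6 -22 t 13.575
```

View pics/t6.png

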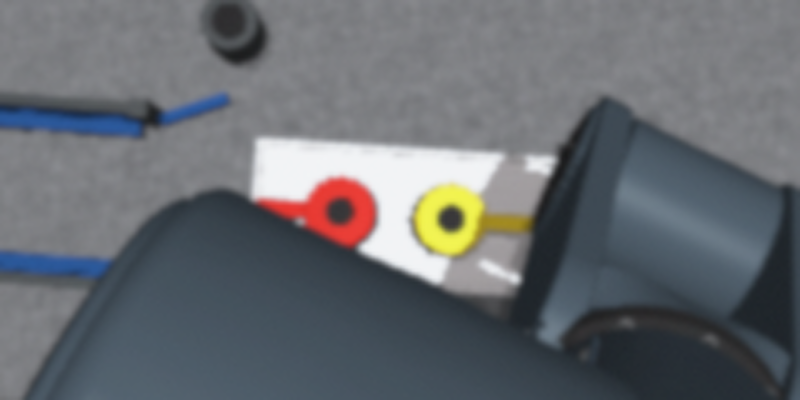

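The tray sits in front of the mouth. The red hub is at (341,211) and the yellow hub at (451,218) in crop pixels. The far rim runs from (257,138) to (505,152), and the wing tip is at (226,98).

```bash
python3 -c "
from h import *
s=np.load('top6.npy',allow_pickle=True).item()
g=lambda u,v,z:ray(s,160+(u+.5)*.3-.5,165+(v+.5)*.3-.5,z)[:2]*1000
ang=lambda d: round(float(np.degrees(np.arctan2(d[1],d[0]))),2)-90
Q,Y=g(341,211,.068),g(451,218,.068);a,b=g(257,138,.011),g(505,152,.011)
print(Q,Y,ang(Q-Y),ang(a-b))
e=np.array([.094,.9956]);n=np.array([.9956,-.094]);o=np.array([546.5,242.5])
print('lateral offsets in rack (mm):',(Q-o)@n,(Y-o)@n,'far rim (ideal 50)',(a-o)@n,(b-o)@n,'red along',(Q-o)@e, 'handle tcp',(np.array([511.4,-137])-o)@n,(np.array([511.4,-137])-o)@e)"
```

```text
[525.95089739  29.85610226] [519.64248614 -43.90774253] -4.890000000000001 -4.469999999999999
lateral offsets in rack (mm): -0.4701601753247385 0.18298699984135874 far rim (ideal 50) 48.84585755816683 51.733659788537615 red along -213.639880236501 handle tcp 0.7274399999999783 -381.12960000000004
```

>>> move_arm(commands="20 0 0 0 0 0.2 -1; 40 -0.5 0 0 0 0.4 -1; 60 -0.5 0 0 0 0.4 -1; 80 -0.5 0 0 0 0.4 -1; 100 -0.5 0 0 0 0.4 -1")

```text
t: 14.25
tcp_pos: [0.5204, -0.0387, 0.0256]
tool_rot: [0.741, 0.671, 0.0, 0.003]
force: [-0.3, -9.1, 7.5]
finger_gap: 0.181
gripper_force: 41.0
```

>>> move_arm(commands="16 0 0 0 0 0 -1; 32 0 0 0 0 0 -1; 48 0 0 0 0 0 -1; 64 0 0 0 0 0 -1; 80 0 0 0 0 0 -1")

```text
t: 14.88
tcp_pos: [0.528, 0.041, 0.0256]
tool_rot: [0.741, 0.671, 0.0, 0.002]
force: [-0.6, -8.9, 8.4]
finger_gap: 0.179
gripper_force: 41.2
```

```bash
python3 -c "
from h import *
t=telemetry.sense();print(t['force'],t['ft_torque']);to(535.7,128,25,-5.4)"
```

```text
[-0.60454007 -8.86056737  8.35184022] [-1.29801941  0.43534842 -0.02224466]
shift [87.3 -0.9  0.4] len 87 turn -0.3 | at [528.   41.   25.6] th -5.7 q6 -2 t 14.875
```

Smooth so far, with no wall contact. I'll continue to the stop.

>>> move_arm(commands="15 0 0 0 0 0 -1; 30 0 0 0 0 0 -1; 45 0 0 0 0 0 -1; 60 -0.5 0 0 0 0 -1; 72 -0.5 0 0 0 0 -1")

```text
t: 15.5
tcp_pos: [0.5342, 0.1128, 0.0256]
tool_rot: [0.741, 0.671, -0.0, 0.002]
force: [-0.6, -9.2, 8.3]
finger_gap: 0.179
gripper_force: 41.3
```

>>> move_arm(commands="3 0 0 0 0 0 -1; 6 0 0 0 0 0 -1; 9 0 0 0 0 0 -1; 11 0 0 0 0 0 -1; 13 0 0 0 0 0 -1")

```text
t: 16.12
tcp_pos: [0.5353, 0.1252, 0.0256]
tool_rot: [0.741, 0.671, -0.0, 0.001]
force: [-0.9, -9.6, 8.2]
finger_gap: 0.176
gripper_force: 41.3
```

>>> move_arm(commands="1 0 0 0 0 0 -1; 2 0 0 0 0 0 -1; 3 0 0 0 0 0 -1; 4 0 0 0 0 0 -1; 4 0 0 0 0 0 -1")

```text
t: 16.75
tcp_pos: [0.5357, 0.1292, 0.0256]
tool_rot: [0.741, 0.671, -0.0, 0.001]
force: [-0.4, -8.5, 9.6]
finger_gap: 0.18
gripper_force: 41.3
```

>>> move_arm(commands="1 0 0 0 0 0 -1; 2 0 0 0 0 0 -1; 3 0 0 0 0 0 -1; 4 0 0 0 0 0 -1; 4 0 0 0 0 0 -1")

```text
t: 17.38
tcp_pos: [0.536, 0.132, 0.0256]
tool_rot: [0.741, 0.671, -0.001, 0.002]
force: [-1.7, -14.0, 8.9]
finger_gap: 0.178
gripper_force: 41.3
```

>>> move_arm(commands="0.5 0 0 0 0 0 -1; 1 0 0 0 0 0 -1; 1.5 0 0 0 0 0 -1; 2 0 0 0 0 0 -1; 2 0 0 0 0 0 -1")

```text
t: 18.0
tcp_pos: [0.536, 0.1321, 0.0256]
tool_rot: [0.741, 0.672, -0.002, 0.002]
force: [-2.6, -21.3, 9.8]
finger_gap: 0.177
gripper_force: 41.4
```

>>> move_arm(commands="-2 0 0 0 0 0 -1; -2 0 0 0 0 0 0; -2 0 0 0 0 0 0; -2 0 0 0 0 0 0; -2 0 -30 0 0 0 0")

```text
t: 18.62
tcp_pos: [0.5335, 0.1355, 0.0526]
tool_rot: [0.742, 0.671, -0.002, -0.002]
force: [-0.1, 0.2, -0.1]
finger_gap: 0.5
gripper_force: 0.0
```

>>> move_arm(commands="0 0 -50 0 0 0 0; 0 0 -90 0 0 0 0; -50 0 -100 0 0 0 0; -90 0 -100 0 0 0 0; -90 0 -100 0 0 0 0")

```text
t: 19.25
tcp_pos: [0.5263, 0.044, 0.1545]
tool_rot: [0.743, 0.67, -0.0, 0.0]
force: [0.1, 0.5, 0.4]
finger_gap: 0.499
gripper_force: 0.0
```

```bash
python3 -c "
from h import *
s=snap('top');w=snap('wrist');np.save('top7.npy',s,allow_pickle=True);np.save('w7.npy',w,allow_pickle=True)
im=cv2.resize(s['image'][170:290,95:255],(400,300),interpolation=2);cv2.imwrite('pics/c7.png',np.hstack([im,cv2.resize(w['image'],(400,300))])[:,:,::-1])"
```

```text
(no output)
```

View pics/c7.png

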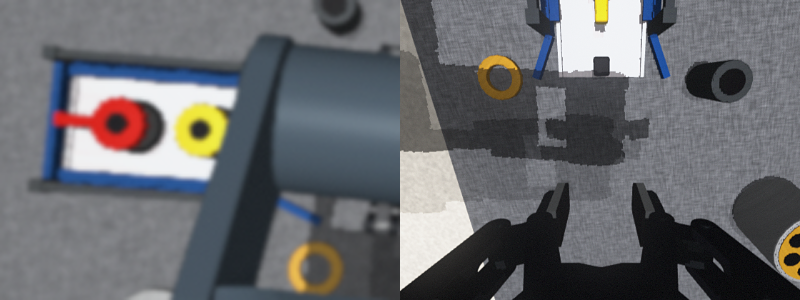

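The tray is inside the rack, with its rear edge level with the wing tips. The red hub is at crop (117,124) and the yellow hub at (202,129), and the bearing and socket haven't moved. I'll do a numeric check before handing in.

```bash
python3 -c "
from h import *
s=np.load('top7.npy',allow_pickle=True).item();s0=np.load('top.npy',allow_pickle=True).item()
g=lambda u,v,z:ray(s,95+(u+.5)*.4-.5,170+(v+.5)*.4-.5,z)[:2]*1000
e=np.array([.094,.9956]);n=np.array([.9956,-.094]);o=np.array([546.5,242.5])
Q,Y=g(117,124,.068),g(202,129,.068);T=g(57,119,.066)
ang=lambda d: round(float(np.degrees(np.arctan2(d[1],d[0]))),1)-90
print((Q-o)@e,(Q-o)@n,(Y-o)@e,'axis',ang(Q-Y),'red lever',ang(T-Q))
for nm,lo,hi,roi in(('bearing',(10,120,80),(25,255,255),(200,240,260,300)),):
  for q in(s0,s): print(nm,cv2.minAreaRect(blobs(q,lo,hi,roi)[1][0])[0])
w=np.load('w7.npy',allow_pickle=True).item()
G=lambda u,v,z:ray(w,(u-400)*1.4,v*1.4,z)[:2]*1000
for p in((559,77),(645,77)): print('rear corner along',(G(*p,.011)-o)@e,(G(*p,.011)-o)@n)
print('handle',(G(601,70,.058)-o)@e); print(telemetry.sense()['force'])"
```

```text
56.405445571494575 -0.6557594210008882 -19.679479217050616 axis -4.599999999999994 red lever -6.099999999999994
bearing (221.0, 277.5)
bearing (221.0, 276.5)
rear corner along -121.0057773943596 -50.361333481077914
rear corner along -121.75430436878 51.25039558031105
handle -114.92618317083357
[0.56182073 0.66146187 0.32741836]
```

```bash
python3 -c "
from station import ticket
print(ticket.sign_off())"
```

```text
the job is handed in; nothing more can be done
None
```

I screwed both caps home, slid the tray into the rack until it met the back stop, and handed the job in at about 19 s, with the arm clear and no sign that anything else was disturbed.

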